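# Change over the bench supply and move the lock pin

### The arm

A 6-joint arm with a two-finger parallel gripper is mounted at the origin on the work surface. World frame = base frame: x ahead of the robot, y to its left, z up, the work surface at z = 0. Lengths are in m, angles in degrees, forces in N, time in s.
With the tool pointing down it reaches from about 0.4 to 0.825 m from the base axis. Payload 7 kg.
Tool frame: the origin (TCP) lies on the centre line of the jaws, within the pads' length; the fingertips stand 22 mm ahead of it and the grasp point (between the pads) lies 3 mm ahead of it; z points along the fingers, y is the line along which they close (so a half turn about z gives the same grasp; the last joint's range is limited). The gripper opens to 88 mm and grips with 3 to 60 N. Pads are 19 mm wide; open, the fingers measure 130 mm over their backs; the gripper's body (78 mm by 193 mm) begins 47 mm behind the grasp point.
Start: joints at [-60.441, 20.546, 0.682, 0, -70.136, -16.507], TCP at [0.152, -0.658, 0.249] pointing down, gripper open.
Joint ranges: [-176.03, 176.03], [-82.01, 121.73], [-58.28, 71.71], [-173.87, 95.51], [-174.79, -0.11], [-173.66, 173.66]. Speed limits (degrees/s): [136.94, 136.94, 172.46, 180, 180, 180].

### API

Orientations are given as [roll, pitch, yaw] about the fixed x, y, z axes, in that order (R = Rz(yaw) Ry(pitch) Rx(roll)).
In Python, from plant import get_state, cams, r gives the robot as it stands.
- The arm moves only by the tool apply_moves, never from a script. Its argument "targets" is a list of rows, each an object with "dp": the shift along the world's x, y, z in m, a list of three; "yaw": the turn about the world's z in degrees. In form: [{"dp": [x, y, z], "yaw": yaw}, ...]. A call has 1 to 20 rows; each row is the pose to reach, as a shift and turn from the pose commanded when the call began; what a row does not reach only later rows make up. A row lasts 1/12 s, in which the tool goes at most 41.7 mm and 7.16 degrees, less where a joint would pass 70% of its speed; a pose out of reach is approached as far as the arm can. A call with a gripper value outside its range is refused whole. "grip" is the gripper command: -1 is fully open, 1 is shut, values between are in proportion, set as the call begins (left out, the last holds). The fingers move at their own pace and stop on an object; "squeeze" is the grip in N (left out, the last holds). Time passes only in rows, so rows that repeat a pose let the fingers close. It gives the time, the measured TCP pose, the force, the opening and the grip force at its end, in the units of the state.
- get_state(): the state, without advancing time (a new reading comes with each control period).
- cams.capture(name): name is "scene" or "top"; returns a dict with "image" (400x640x3 uint8, red, green, blue), "range_z" (400x640 float32, m along the optical axis (not along the pixel's ray), 0 where there is no reading), "fx", "fy", "cx", "cy" (pixels), "R" (3x3) and "t" (3): a world point X has camera coordinates R X + t. Camera axes: x right, y down, z forward; pixel columns grow to the right and rows downward; lengths in m; the calibration is good to about 2 mm. A picture is of the moment at which its call begins.
- r.close_job(): hands the job in; it is judged then, once.
The state is a dict: "time_s": time; "joints": joint angles; "qd": joint speeds; "joint_torque": joint torques, N m; "tcp_pos": TCP position; "eef_rot": TCP orientation; "contact_force": force on the tool from outside, world axes, zero at the start; "moment": the same for the moment, N m; "gripper_width": finger opening in m; "gripper_force": force on a finger pad.
Only numpy, scipy, OpenCV 4.12 (cv2) and the standard library are available. Lean on these libraries where they do the work, as an engineer would, in place of code of your own. Each camera call takes 0.05 s, during which the arm holds its last target. There are 200 camera calls.

### The job

Change the bench over to its other supply: of the two slide isolators with sloping faces, first pull the one that is on fully down to off, then take the lock pin out of the other, and push the pin fully home through the eye of the one you have just switched off. Only when it is locked, slide the freed isolator fully up to on. Leave everything else on the bench where it lies.

Things in the scene. Friction and masses are not known exactly. Their poses are not given: they have to be found in the camera images.
- feed_p: One of two identical slide isolators, fixed to the bench: grey enclosure (150 mm up the slope, 120 wide, 45 thick) on a steel stand, its face sloping 30 degrees so that it looks up and towards the robot; face centre 90 mm above the bench. Origin: on the bench under the face centre; x level, towards the high side; z up.
- feed_p_hole (a point): Fixed point on the axis of this isolator's lock hole, 9 mm above the face (level with the slide's top), 50 mm down the slope from the face centre. x runs up the slope, y across, z square out of the face (30 degrees from vertical). The hole is 15 mm across, chamfered, through the 45 mm enclosure; at off the slide's own eye lies over it.
- feed_p_grip (a point): Point on the axis of the slide's black upright grip, 34 mm above the face; axes as at the hole; moves with the slide. The grip is 24 mm along the slope, 20 across, from 9 to 50 mm above the face, and 50 mm up the slope from the slide's eye. Guide rails 6 mm high run along both sides; two lamps 8 mm high in the face's upper corners.
- feed_p_slide (a joint): The steel slide of this isolator: 0 = off (fully down the slope, at its stop), 0.045 m = on (fully up, at its stop). It stays where it is left; about 3 N moves it. With the lock pin in, it cannot move. Its flat lower end, 44 mm wide, 40 long, 8 thick, has a chamfered 15 mm eye at its centre.
- feed_q: One of two identical slide isolators, fixed to the bench: grey enclosure (150 mm up the slope, 120 wide, 45 thick) on a steel stand, its face sloping 30 degrees so that it looks up and towards the robot; face centre 90 mm above the bench. Origin: on the bench under the face centre; x level, towards the high side; z up.
- feed_q_hole (a point): Fixed point on the axis of this isolator's lock hole, 9 mm above the face (level with the slide's top), 50 mm down the slope from the face centre. x runs up the slope, y across, z square out of the face (30 degrees from vertical). The hole is 15 mm across, chamfered, through the 45 mm enclosure; at off the slide's own eye lies over it.
- feed_q_grip (a point): Point on the axis of the slide's black upright grip, 34 mm above the face; axes as at the hole; moves with the slide. The grip is 24 mm along the slope, 20 across, from 9 to 50 mm above the face, and 50 mm up the slope from the slide's eye. Guide rails 6 mm high run along both sides; two lamps 8 mm high in the face's upper corners.
- feed_q_slide (a joint): The steel slide of this isolator: 0 = off (fully down the slope, at its stop), 0.045 m = on (fully up, at its stop). It stays where it is left; about 3 N moves it. With the lock pin in, it cannot move. Its flat lower end, 44 mm wide, 40 long, 8 thick, has a chamfered 15 mm eye at its centre.
- pin: The lock pin, plain steel, 96 mm long, about 130 g: a shank 12 mm across and 50 long with a 6 mm tapered tip, and a plain round head 26 mm across and 46 long. Origin at the tip, z along the pin towards the head. At the start it stands home in one of the isolators, square to the sloping face, the head's underside resting on the slide.
- pin_shoulder (a point): Centre of the underside of the pin's head (50 mm from the tip); fully home it lies at the hole point, within the 1.5 mm play.
- screwdriver: Bystander: black-handled screwdriver, 200 mm, lying between the isolators. Origin at its middle underside.
- wrench: Bystander: steel spanner, 160 mm, lying in front of the isolators. Origin at its middle underside.
- meter: Bystander: hand multimeter, 150 x 80 x 36 mm, lying to the right of the isolators. Origin under its centre.
- tape: Bystander: roll of black tape, 90 mm across, 19 mm high, behind the isolators. Origin under its centre.
- terminals: Bystander: terminal strip, 110 x 20 x 24 mm, lying in front of the isolators. Origin under its centre.
There are look-alikes about, which are no part of the job. Leave any green look-alike of the feed_q alone.

How it is judged (in metres and radians):
On the way, in this order (a step that is already met when the one before it is completed fails the run):
1. the isolator that was on is fully off (value of joint feed_p_slide below 0.004 m), for 0.2 s.
2. the lock pin is clear of the other isolator (distance between pin and feed_q_hole above 0.01 m and z of pin in the frame of feed_q_hole above 0.004 m), for 0.1 s.
3. the lock pin is fully home through the eye of the isolator just switched off, the other still off (distance between pin_shoulder and feed_p_hole below 0.005 m and angle between the z axis of pin and the z axis of feed_p_hole, either way round below 0.12 rad and value of joint feed_p_slide below 0.004 m and value of joint feed_q_slide below 0.006 m), for 0.2 s.
4. the freed isolator is fully on (value of joint feed_q_slide above 0.041 m), for 0.2 s.
At the end, for the whole second after the job is handed in: The isolator that was on at the start is off (slide within 4 mm of its lower stop) and the lock pin is home in it (centre of the head's underside within 5 mm of the hole point, pin within 0.12 rad of square to the face) and at rest; the other isolator is on (slide within 4 mm of its upper stop) (value of joint feed_p_slide below 0.004 m and value of joint feed_q_slide above 0.041 m and distance between pin_shoulder and feed_p_hole below 0.005 m and angle between the z axis of pin and the z axis of feed_p_hole, either way round below 0.12 rad and linear speed of pin below 0.02 m/s); the robot touches nothing.
It fails at once if the second isolator is moved towards on before the first is locked off by the pin (value of joint feed_q_slide above 0.015 m and not (distance between pin_shoulder and feed_p_hole below 0.005 m and angle between the z axis of pin and the z axis of feed_p_hole, either way round below 0.12 rad)).
It fails at once if a bystander is moved by more than 25 mm (distance of any of screwdriver, wrench, meter, tape, terminals from where it was at the start of the episode above 0.025 m).
It also fails if it takes over 59 s, if anything falls off the work surface, if the arm or the gripper's body presses on something with over 40 N, if the wrist force passes 120 N, or if a joint passes its speed limit or range.

## Working session

There is one attempt and no reset: what is moved stays moved. The work goes in short steps, Python scripts to look and compute and a tool call to move; the robot and the scene stay as the last step left them, time stands still between calls to the robot, and variables do not carry over. Pictures are saved under pics/ and viewed, at most 10 in all, crops included, and the job is handed in when it is done.

Besides the shell and the picture viewer there is one more tool, called after "Emit:" as name(argument=value, ...), one argument or row to a line, values as JSON. apply_moves: Moves the arm, as the interface text tells. Its arguments: {"type":"object","properties":{"targets":{"type":"array","items":{"type":"object","properties":{"dp":{"type":"array","items":{"type":"number"}},"yaw":{"type":"number"}}}},"grip":{"type":"number"},"squeeze":{"type":"number"}},"required":["targets"]}

```bash
mkdir -p pics; ls; python3 - <<'E'
from plant import get_state,cams,r
import cv2,numpy as np
for n in("scene","top"):
    c=cams.capture(n); cv2.imwrite(f"pics/{n}0.png",c["image"][...,::-1]); np.savez(f"{n}0.npz",**c)
    print(n,c["fx"],c["cx"],c["cy"],-c["R"].T@c["t"],c["R"].round(3).tolist())
print(get_state())
E
```

```text
pics
scene 464.4609464439816 317.2846074601087 209.31836511727383 [ 1.47853135 -0.59120457  1.14764226] [[0.511, 0.859, 0.001], [0.605, -0.359, -0.71], [-0.61, 0.364, -0.704]]
top 364.81619447659136 326.41930300731224 200.34114030064944 [ 0.33086896 -0.02140778  1.03770487] [[-0.16, -0.987, -0.0], [-0.957, 0.155, -0.244], [0.24, -0.039, -0.97]]
{'time_s': 0.1, 'joints': array([-6.04403874e+01,  2.05861150e+01,  6.40691763e-01, -1.75360916e-02,
       -7.01342548e+01, -1.65079514e+01]), 'qd': array([-0.02703479, -0.10181089,  0.10663955,  0.19360254,  0.0604631 ,
       -0.04638527]), 'joint_torque': array([-1.80111580e-03, -5.84161270e+01,  2.93752635e+01,  7.01556846e+00,
        1.02214603e-02, -5.90056379e-05]), 'tcp_pos': array([ 0.15234265, -0.65719182,  0.24774337]), 'eef_rot': array([ 1.79918921e+02, -6.83584899e-03, -1.66954304e+02]), 'contact_force': array([-0.63435923, -0.52239705, -0.04882659]), 'moment': array([ 0.01535617, -0.00816126,  0.03958065]), 'gripper_force': 0.0, 'gripper_width': 0.08782990608484063}
```

View pics/scene0.png

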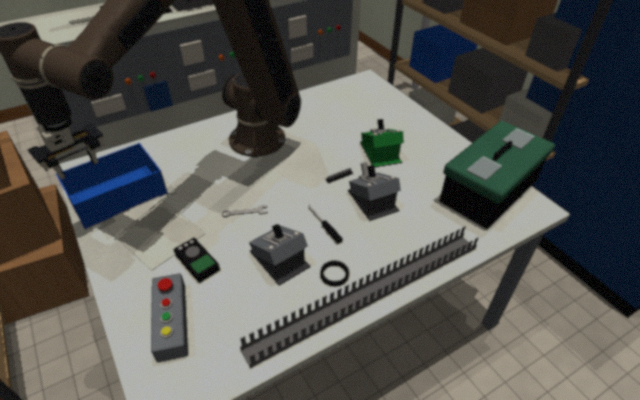

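View pics/top0.png

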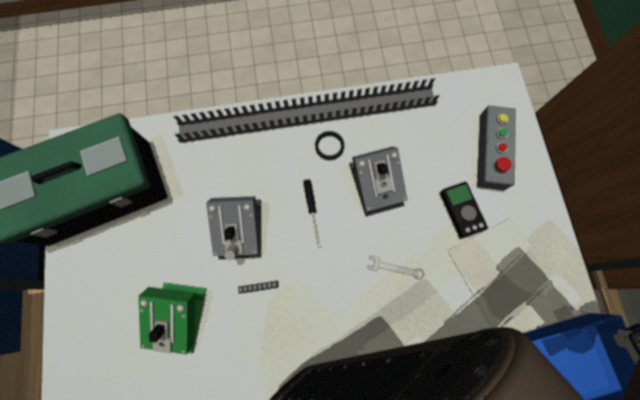

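The top view shows the on isolator (P, slide up) at about (380,180) px. The pinned isolator (Q) is at about (233,228), with its low side towards the robot. The green look-alike is at (168,322), to be left alone.

```bash
cat > h.py <<'E'
import numpy as np,cv2
def cloud(c):
    v,u=np.mgrid[0:400,0:640]; z=c["range_z"]
    P=np.stack([(u-c["cx"])/c["fx"]*z,(v-c["cy"])/c["fy"]*z,z],-1)
    return (P-c["t"])@c["R"]
def face(W,z,box):
    x0,y0,x1,y1=box; Q=W[y0:y1,x0:x1].reshape(-1,3); ok=(z[y0:y1,x0:x1].ravel()>0)&(Q[:,2]>.03)&(Q[:,2]<.2); Q=Q[ok]
    rng=np.random.default_rng(0);best=None;bn=0
    for _ in range(1500):
        a=Q[rng.choice(len(Q),3,False)]; n=np.cross(a[1]-a[0],a[2]-a[0]); l=np.linalg.norm(n)
        if l<1e-5: continue
        n/=l; n*=np.sign(n[2])
        if abs(np.degrees(np.arccos(n[2]))-30)>6: continue
        m=abs((Q-a[0])@n)<.003
        if m.sum()>bn: bn=m.sum();best=m
    I=Q[best]; 
    for _ in range(3):
        c=I.mean(0); n=np.linalg.svd(I-c)[2][2]; n*=np.sign(n[2]); I=Q[abs((Q-c)@n)<.003]
    return Q,I,c,n
E
python3 - <<'E'
from h import *
for cam,boxes in (("top",{"P":(340,135,420,225),"Q":(195,185,275,275)}),("scene",{"P":(240,215,320,290),"Q":(340,155,410,225)})):
    c=np.load(cam+"0.npz"); W=cloud(c); z=c["range_z"]
    b=W[(z>0)&(abs(W[...,2])<.02)&(abs(W[...,1])<.4)&(abs(W[...,0]-.5)<.3)]; print(cam,"bench z",np.median(b[:,2]))
    for k,bx in boxes.items():
        Q,I,c0,n=face(W,z,bx)
        x=-np.array([n[0],n[1],0]);x/=np.linalg.norm(x); y=np.cross([0,0,1],x); s=np.cross(y,n)
        a=(I-c0)@s; d=(I-c0)@y
        lo=lambda v:np.percentile(v,[.5,99.5])
        rect=cv2.minAreaRect(np.c_[a,d].astype(np.float32)*1000)
        ctr=c0+s*lo(a).mean()+y*lo(d).mean(); rc=c0+s*rect[0][0]/1e3+y*rect[0][1]/1e3
        print(cam,k,len(I),"tilt",np.degrees(np.arccos(n[2])).round(2),"yaw",np.degrees(np.arctan2(x[1],x[0])).round(2),"ext",np.ptp(lo(a)).round(4),np.ptp(lo(d)).round(4),"ctr",ctr.round(4),"rect",rect[1],rect[2],rc.round(4))
        # things above face
        h=(Q-ctr)@n; u=(Q-ctr)@s; v=(Q-ctr)@y
        m=(h>.02)&(abs(u)<.09)&(abs(v)<.04)
        for hh in np.arange(.012,.07,.008):
            k2=(h>hh)&(h<hh+.008)&(abs(u)<.1)&(abs(v)<.06)
            for nm,g in (("dn",u<-.025),("up",u>=-.025)):
                q=k2&g
                if q.sum()>3: print("  h",hh.round(3),nm,q.sum(),"u",np.percentile(u[q],[2,50,98]).round(4),"v",np.percentile(v[q],[2,50,98]).round(4))
E
```

```text
top bench z 0.00034545226816633636
top P 1549 tilt 30.16 yaw 6.48 ext 0.1497 0.1196 ctr [ 0.5985 -0.2165  0.0904] rect (150.6739044189453, 120.97990417480469) 0.019405677914619446 [ 0.5982 -0.2168  0.0902]
  h 0.012 up 16 u [-0.0141  0.0293  0.05  ] v [-0.0194  0.0013  0.0126]
  h 0.02 up 10 u [0.0356 0.0491 0.0504] v [-0.0057  0.0073  0.0104]
  h 0.028 up 8 u [0.0292 0.043  0.0501] v [-0.0017  0.0094  0.01  ]
  h 0.036 up 12 u [0.0334 0.0474 0.0507] v [-0.0064  0.009   0.0105]
  h 0.044 up 72 u [0.0279 0.0386 0.0502] v [-0.0095  0.0012  0.01  ]
top Q 1664 tilt 29.96 yaw -6.83 ext 0.1493 0.1198 ctr [0.5302 0.1975 0.0905] rect (121.1722183227539, 150.77200317382812) 89.75775146484375 [0.5302 0.1974 0.0905]
  h 0.012 dn 21 u [-0.0478 -0.0403 -0.0311] v [-0.0131 -0.0047  0.01  ]
  h 0.012 up 15 u [-0.0114  0.0113  0.0485] v [-0.0353 -0.0048  0.0073]
  h 0.02 dn 12 u [-0.0542 -0.0424 -0.0385] v [-0.0123 -0.0081  0.0031]
  h 0.02 up 17 u [-0.0088  0.0106  0.012 ] v [-0.01   -0.0084  0.0079]
  h 0.028 dn 14 u [-0.0543 -0.0414 -0.038 ] v [-0.0126 -0.0057  0.0091]
  h 0.028 up 12 u [-0.0075 
[... 1277 characters left out ...]
 [-0.0133  0.0044  0.0128] v [-0.0122 -0.0035  0.0055]
  h 0.02 dn 13 u [-0.0493 -0.0437 -0.0359] v [-0.0151 -0.0051  0.0021]
  h 0.02 up 17 u [-0.0086  0.0052  0.0122] v [-0.0125 -0.0036  0.0069]
  h 0.028 dn 13 u [-0.0504 -0.0417 -0.0389] v [-0.013  -0.0069  0.0034]
  h 0.028 up 16 u [-0.0096  0.0056  0.0144] v [-0.0108 -0.0047  0.0092]
  h 0.036 dn 14 u [-0.056  -0.0443 -0.039 ] v [-0.0147 -0.006   0.0012]
  h 0.036 up 18 u [-0.0069  0.0058  0.0123] v [-0.0102 -0.0059  0.0081]
  h 0.044 dn 16 u [-0.0565 -0.0465 -0.0416] v [-0.0128 -0.0047  0.0062]
  h 0.044 up 17 u [-0.0117  0.0047  0.0114] v [-0.0111 -0.0047  0.0081]
  h 0.052 dn 14 u [-0.0656 -0.0493 -0.0377] v [-0.01    0.0001  0.0102]
```

```bash
python3 - <<'E'
import numpy as np,cv2
c=np.load("top0.npz")["image"][...,::-1]
a=cv2.resize(c[135:225,340:420],None,fx=5,fy=5,interpolation=cv2.INTER_CUBIC);b=cv2.resize(c[190:280,195:275],None,fx=5,fy=5,interpolation=cv2.INTER_CUBIC)
cv2.imwrite("pics/crop0.png",np.hstack([a,b]))
E
```

```text
(no output)
```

View pics/crop0.png

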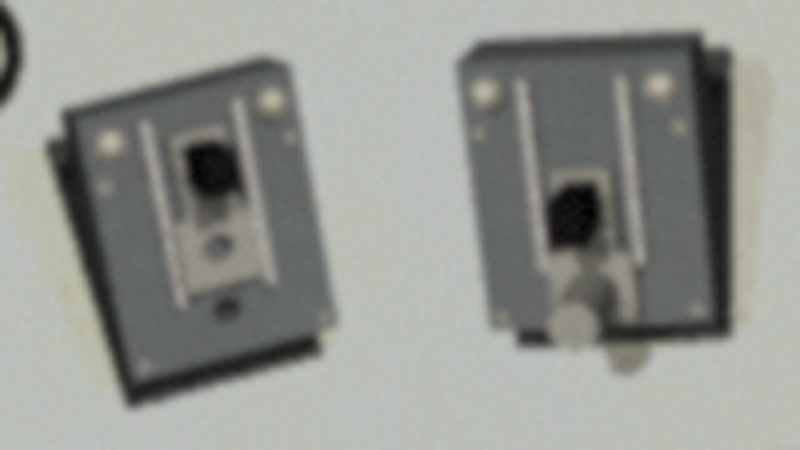

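The crop confirms it: P is on (grip high, eye above the empty hole), and Q is off with the pin in it. The face fits match the given sizes (150×120 mm, 30° slope, 90 mm height).

```bash
cat >> h.py <<'E'
ISO={"P":([.599,-.2168,.0902],6.4),"Q":([.5305,.1972,.0903],-6.8)}
def pt(k,u,h,v=0):
    c,a=ISO[k]; a=np.radians(a); x=np.array([np.cos(a),np.sin(a),0]); y=np.array([-x[1],x[0],0]); z=np.array([0,0,1.])
    return np.array(c)+u*(.8660*x+.5*z)+h*(-.5*x+.866*z)+v*y+[0,0,.003]   # TCP
E
python3 - <<'E'
from h import *
for n,a in {"P grip on":("P",.039,.034),"P grip off":("P",0,.034),"P grip -5":("P",-.006,.034),"Q head":("Q",-.05,.009+.029),"Q out":("Q",-.05,.038+.065),"P pre":("P",-.05,.038+.060),"P home":("P",-.05,.038),"Q grip":("Q",0,.034),"Q grip on":("Q",.045,.034),"Q grip over":("Q",.051,.034)}.items(): print(n,pt(*a).round(4), (pt(*a)-[.152,-.658,.249]).round(4))
E
```

```text
P grip on [ 0.6157 -0.2149  0.1421] [ 0.4637  0.4431 -0.1069]
P grip off [ 0.5821 -0.2187  0.1226] [ 0.4301  0.4393 -0.1264]
P grip -5 [ 0.5769 -0.2193  0.1196] [ 0.4249  0.4387 -0.1294]
Q head [0.4686 0.2046 0.1012] [ 0.3166  0.8626 -0.1478]
Q out [0.4364 0.2084 0.1575] [ 0.2844  0.8664 -0.0915]
P pre [ 0.5073 -0.2271  0.1531] [ 0.3553  0.4309 -0.0959]
P home [ 0.5371 -0.2237  0.1011] [ 0.3851  0.4343 -0.1479]
Q grip [0.5136 0.1992 0.1227] [ 0.3616  0.8572 -0.1263]
Q grip on [0.5523 0.1946 0.1452] [ 0.4003  0.8526 -0.1038]
Q grip over [0.5575 0.194  0.1482] [ 0.4055  0.852  -0.1008]
```

Emit:
apply_moves(
  targets=[
    {"dp":[0,0,0.02],"yaw":0},
    {"dp":[0.03,0.03,0.03],"yaw":-2},
    {"dp":[0.06,0.06,0.03],"yaw":-4},
    {"dp":[0.09,0.085,0.03],"yaw":-6.6},
    {"dp":[0.12,0.11,0.03],"yaw":-6.6},
    {"dp":[0.15,0.14,0.03],"yaw":-6.6},
    {"dp":[0.18,0.17,0.03],"yaw":-6.6},
    {"dp":[0.21,0.2,0.03],"yaw":-6.6},
    {"dp":[0.24,0.23,0.03],"yaw":-6.6},
    {"dp":[0.27,0.26,0.03],"yaw":-6.6},
    {"dp":[0.3,0.29,0.03],"yaw":-6.6},
    {"dp":[0.33,0.32,0.03],"yaw":-6.6},
    {"dp":[0.36,0.35,0.03],"yaw":-6.6},
    {"dp":[0.39,0.38,0.03],"yaw":-6.6},
    {"dp":[0.42,0.41,0.03],"yaw":-6.6},
    {"dp":[0.45,0.43,0.03],"yaw":-6.6},
    {"dp":[0.464,0.443,0.02],"yaw":-6.6},
    {"dp":[0.464,0.443,0.0],"yaw":-6.6},
    {"dp":[0.464,0.443,-0.02],"yaw":-6.6},
  ],
  grip=-1,
)

```text
time_s: 1.68
tcp_pos: [0.6176, -0.2131, 0.2273]
eef_rot: [180.0, 0.0, -173.4]
contact_force: [-0.3, -0.4, -1.0]
gripper_width: 0.0879
gripper_force: 0.0
```

Emit:
apply_moves(
  targets=[
    {"dp":[0,0,-0.03],"yaw":0},
    {"dp":[0,0,-0.06],"yaw":0},
    {"dp":[0,0,-0.08],"yaw":0},
    {"dp":[0,0,-0.087],"yaw":0},
    {"dp":[0,0,-0.087],"yaw":0},
    {"dp":[0,0,-0.087],"yaw":0},
  ],
)

```text
time_s: 2.18
tcp_pos: [0.6167, -0.2149, 0.142]
eef_rot: [-180.0, -0.0, -173.5]
contact_force: [0.6, -0.3, 0.6]
gripper_width: 0.0877
gripper_force: 0.0
```

Emit:
apply_moves(
  targets=[
    {"dp":[0,0,0],"yaw":0},
    {"dp":[0,0,0],"yaw":0},
    {"dp":[0,0,0],"yaw":0},
    {"dp":[0,0,0],"yaw":0},
    {"dp":[0,0,0],"yaw":0},
    {"dp":[0,0,0],"yaw":0},
    {"dp":[0,0,0],"yaw":0},
    {"dp":[0,0,0],"yaw":0},
    {"dp":[0,0,0],"yaw":0},
    {"dp":[0,0,0],"yaw":0},
  ],
  grip=1,
  squeeze=25,
)

```text
time_s: 3.02
tcp_pos: [0.6164, -0.2145, 0.1415]
eef_rot: [180.0, -0.0, -173.5]
contact_force: [-0.9, 0.1, -0.2]
gripper_width: 0.0264
gripper_force: 0.0
```

Emit:
apply_moves(
  targets=[
    {"dp":[0,0,0],"yaw":0},
    {"dp":[0,0,0],"yaw":0},
    {"dp":[0,0,0],"yaw":0},
    {"dp":[0,0,0],"yaw":0},
    {"dp":[0,0,0],"yaw":0},
  ],
)

```text
time_s: 3.43
tcp_pos: [0.6164, -0.2145, 0.1415]
eef_rot: [180.0, -0.0, -173.5]
contact_force: [-1.1, -0.2, 0.2]
gripper_width: 0.0199
gripper_force: 25.0
```

Emit:
apply_moves(
  targets=[
    {"dp":[-0.0043,-0.0005,-0.0025],"yaw":0},
    {"dp":[-0.0086,-0.001,-0.005],"yaw":0},
    {"dp":[-0.013,-0.0015,-0.0075],"yaw":0},
    {"dp":[-0.0173,-0.002,-0.01],"yaw":0},
    {"dp":[-0.0216,-0.0024,-0.0125],"yaw":0},
    {"dp":[-0.026,-0.0029,-0.015],"yaw":0},
    {"dp":[-0.0303,-0.0034,-0.0175],"yaw":0},
    {"dp":[-0.0346,-0.0039,-0.02],"yaw":0},
    {"dp":[-0.0387,-0.0044,-0.0223],"yaw":0},
    {"dp":[-0.0387,-0.0044,-0.0223],"yaw":0},
    {"dp":[-0.0387,-0.0044,-0.0223],"yaw":0},
  ],
)

```text
time_s: 4.35
tcp_pos: [0.583, -0.2184, 0.1222]
eef_rot: [-179.9, 0.6, -173.4]
contact_force: [12.0, 5.9, 7.4]
gripper_width: 0.0203
gripper_force: 25.0
```

P is at its stop and the position agrees with the map. Next I release, lift and go to the pin head at Q.

Emit:
apply_moves(
  targets=[
    {"dp":[0.005,0,0.002],"yaw":0},
    {"dp":[0.005,0,0.002],"yaw":0},
    {"dp":[0.005,0,0.002],"yaw":0},
    {"dp":[0.005,0,0.002],"yaw":0},
    {"dp":[0.005,0,0.002],"yaw":0},
    {"dp":[0.005,0,0.002],"yaw":0},
    {"dp":[0.005,0,0.03],"yaw":0},
    {"dp":[0.005,0,0.065],"yaw":0},
    {"dp":[0.0,0.01,0.1],"yaw":0},
    {"dp":[-0.01,0.045,0.12],"yaw":-2},
    {"dp":[-0.02,0.08,0.12],"yaw":-4},
    {"dp":[-0.03,0.115,0.12],"yaw":-6},
    {"dp":[-0.04,0.15,0.12],"yaw":-8},
    {"dp":[-0.05,0.185,0.12],"yaw":-10},
    {"dp":[-0.06,0.22,0.12],"yaw":-12},
    {"dp":[-0.07,0.255,0.12],"yaw":-13.2},
    {"dp":[-0.08,0.29,0.12],"yaw":-13.2},
    {"dp":[-0.09,0.325,0.12],"yaw":-13.2},
    {"dp":[-0.1,0.36,0.12],"yaw":-13.2},
    {"dp":[-0.108,0.395,0.12],"yaw":-13.2},
  ],
  grip=-1,
)

```text
time_s: 6.02
tcp_pos: [0.4685, 0.1773, 0.2394]
eef_rot: [180.0, 0.0, 173.2]
contact_force: [0.6, -0.5, -1.0]
gripper_width: 0.0875
gripper_force: 0.0
```

```bash
python3 - <<'E'
from h import *
from plant import cams
c=cams.capture("top"); W=cloud(c); z=c["range_z"]
cv2.imwrite("pics/t1.png",c["image"][...,::-1])
Q,I,c0,n=face(W,z,(340,135,420,225))
k,a=ISO["P"]; a=np.radians(a);x=np.array([np.cos(a),np.sin(a),0]);y=np.array([-x[1],x[0],0]);s=.866*x+[0,0,.5];n=-.5*x+[0,0,.866]
d=Q-k; h=d@n;u=d@s;v=d@y; m=(h>.044)&(h<.056); print(m.sum(),np.percentile(u[m],[2,50,98]),np.percentile(v[m],[2,50,98]))
E
```

```text
68 [-0.01088963  0.0004201   0.01129325] [-0.00863972  0.00138185  0.01000294]
```

P's grip reads u = 0 ±1 mm, so it is off. Now I descend on the pin head.

Emit:
apply_moves(
  targets=[
    {"dp":[-0.001,0.02,0],"yaw":0},
    {"dp":[-0.001,0.029,0],"yaw":0},
    {"dp":[-0.001,0.029,-0.035],"yaw":0},
    {"dp":[-0.001,0.029,-0.07],"yaw":0},
    {"dp":[-0.001,0.029,-0.1],"yaw":0},
    {"dp":[-0.001,0.029,-0.125],"yaw":0},
    {"dp":[-0.001,0.029,-0.1385],"yaw":0},
    {"dp":[-0.001,0.029,-0.1385],"yaw":0},
    {"dp":[-0.001,0.029,-0.1385],"yaw":0},
  ],
)

```text
time_s: 6.82
tcp_pos: [0.4687, 0.2044, 0.1004]
eef_rot: [-179.9, -0.1, 173.2]
contact_force: [0.5, 0.3, 0.6]
gripper_width: 0.0872
gripper_force: 0.0
```

Emit:
apply_moves(
  targets=[
    {"dp":[0,0,0],"yaw":0},
    {"dp":[0,0,0],"yaw":0},
    {"dp":[0,0,0],"yaw":0},
    {"dp":[0,0,0],"yaw":0},
    {"dp":[0,0,0],"yaw":0},
    {"dp":[0,0,0],"yaw":0},
    {"dp":[0,0,0],"yaw":0},
    {"dp":[0,0,0],"yaw":0},
    {"dp":[0,0,0],"yaw":0},
    {"dp":[0,0,0],"yaw":0},
    {"dp":[0,0,0],"yaw":0},
    {"dp":[0,0,0],"yaw":0},
    {"dp":[0,0,0],"yaw":0},
    {"dp":[0,0,0],"yaw":0},
  ],
  grip=1,
  squeeze=40,
)

```text
time_s: 7.98
tcp_pos: [0.4687, 0.2051, 0.1007]
eef_rot: [180.0, -0.0, 173.3]
contact_force: [-0.0, 0.4, -0.5]
gripper_width: 0.0239
gripper_force: 40.0
```

```bash
python3 - <<'E'
from h import *
from plant import cams,get_state
c=cams.capture("scene");s=c["image"][...,::-1]; t=cams.capture("top")["image"][...,::-1]
f=lambda a:cv2.resize(a,(400,400),interpolation=cv2.INTER_CUBIC)
cv2.imwrite("pics/g1.png",np.hstack([f(s[140:230,330:420]),f(t[185:285,185:285])]))
g=get_state();print(g["gripper_width"],g["moment"],g["contact_force"])
E
```

```text
0.024293544343283843 [ 0.26908509  0.13530871 -0.03597594] [-0.06775274  0.53095864  0.65609911]
```

View pics/g1.png

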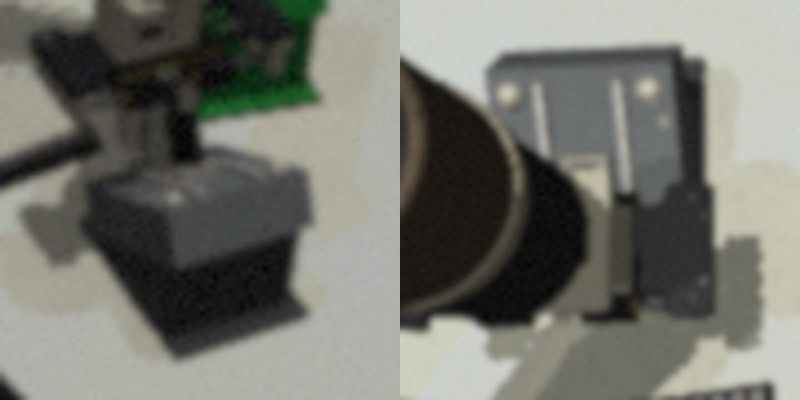

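The view is inconclusive: the gripper hides the pin. I'll pull a little along the hole axis and check.

Emit:
apply_moves(
  targets=[
    {"dp":[-0.0025,0.0003,0.0043],"yaw":0},
    {"dp":[-0.005,0.0006,0.0087],"yaw":0},
    {"dp":[-0.0075,0.0009,0.013],"yaw":0},
    {"dp":[-0.01,0.0012,0.0173],"yaw":0},
    {"dp":[-0.0124,0.0015,0.0217],"yaw":0},
    {"dp":[-0.0149,0.0018,0.026],"yaw":0},
  ],
)

```text
time_s: 8.58
tcp_pos: [0.4534, 0.2068, 0.1273]
eef_rot: [180.0, 0.0, 173.3]
contact_force: [-0.1, -0.1, -1.7]
gripper_width: 0.0239
gripper_force: 40.0
```

Emit:
apply_moves(
  targets=[
    {"dp":[-0.004,0.0005,0.007],"yaw":0},
    {"dp":[-0.008,0.001,0.014],"yaw":0},
    {"dp":[-0.012,0.0014,0.021],"yaw":0},
    {"dp":[-0.016,0.002,0.028],"yaw":0},
    {"dp":[-0.02,0.0024,0.035],"yaw":0},
    {"dp":[-0.02,0.0024,0.055],"yaw":0},
    {"dp":[-0.02,0.0024,0.085],"yaw":0},
    {"dp":[-0.02,0.0024,0.115],"yaw":0},
  ],
)

```text
time_s: 9.25
tcp_pos: [0.433, 0.2088, 0.2429]
eef_rot: [-179.9, -0.1, 173.3]
contact_force: [1.6, 0.5, -2.5]
gripper_width: 0.0236
gripper_force: 40.0
```

```bash
python3 - <<'E'
from h import *
from plant import cams,get_state
c=cams.capture("scene");t=cams.capture("top")
np.savez("s2.npz",**c);np.savez("t2.npz",**t)
p=np.array(get_state()["tcp_pos"]);print(p)
f=lambda a:cv2.resize(a,(400,400),interpolation=cv2.INTER_CUBIC)
o=[]
for q in(c,t):
    X=q["R"]@(p-[0,0,.03])+q["t"];u=int(q["fx"]*X[0]/X[2]+q["cx"]);v=int(q["fy"]*X[1]/X[2]+q["cy"]);print(u,v)
    u=min(max(u,50),590);v=min(max(v,50),350)
    o.append(f(q["image"][v-50:v+50,u-50:u+50,::-1]))
cv2.imwrite("pics/g2.png",np.hstack(o))
E
```

```text
[0.43569412 0.21088313 0.24723755]
362 133
215 261
```

View pics/g2.png

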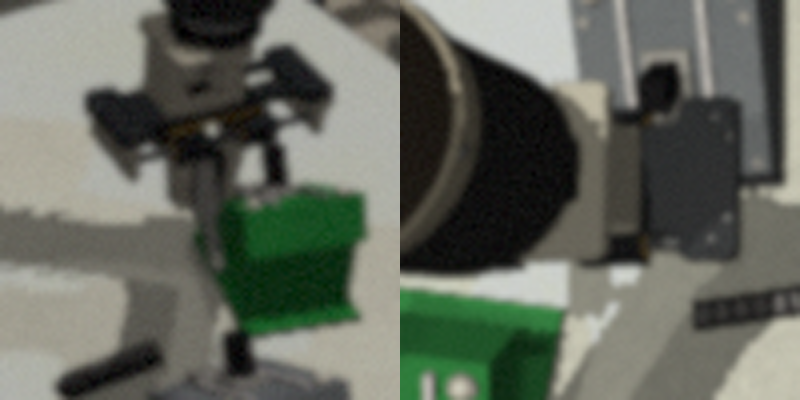

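The scene view shows the pin hanging tilted between the fingers, and the force reading matches its weight. Carrying it to above P.

Emit:
apply_moves(
  targets=[
    {"dp":[0.005,-0.02,0],"yaw":1},
    {"dp":[0.01,-0.045,0],"yaw":2},
    {"dp":[0.015,-0.07,0],"yaw":3},
    {"dp":[0.02,-0.1,0],"yaw":4},
    {"dp":[0.025,-0.13,0],"yaw":5},
    {"dp":[0.03,-0.16,0],"yaw":6},
    {"dp":[0.035,-0.19,0],"yaw":7},
    {"dp":[0.04,-0.22,0],"yaw":8},
    {"dp":[0.045,-0.25,0],"yaw":9},
    {"dp":[0.05,-0.28,0],"yaw":10},
    {"dp":[0.055,-0.31,0],"yaw":11},
    {"dp":[0.06,-0.34,0],"yaw":12},
    {"dp":[0.065,-0.37,0],"yaw":13.2},
    {"dp":[0.07,-0.4,0],"yaw":13.2},
    {"dp":[0.073,-0.425,0],"yaw":13.2},
    {"dp":[0.073,-0.436,0],"yaw":13.2},
    {"dp":[0.073,-0.436,-0.03],"yaw":13.2},
    {"dp":[0.073,-0.436,-0.06],"yaw":13.2},
    {"dp":[0.073,-0.436,-0.08],"yaw":13.2},
    {"dp":[0.073,-0.436,-0.0874],"yaw":13.2},
  ],
)

```text
time_s: 11.02
tcp_pos: [0.5045, -0.226, 0.151]
eef_rot: [179.9, -0.3, -173.6]
contact_force: [-0.3, 0.2, -1.7]
gripper_width: 0.0244
gripper_force: 40.0
```

Emit:
apply_moves(
  targets=[
    {"dp":[0,0,0],"yaw":0},
    {"dp":[0,0,0],"yaw":0},
    {"dp":[0,0,0],"yaw":0},
  ],
)

```text
time_s: 11.27
tcp_pos: [0.5079, -0.2267, 0.156]
eef_rot: [-179.9, 0.1, -173.5]
contact_force: [0.3, 0.5, -2.0]
gripper_width: 0.0241
gripper_force: 40.0
```

```bash
python3 - <<'E'
from h import *
from plant import cams,get_state
c=cams.capture("scene");t=cams.capture("top")
np.savez("s3.npz",**c);np.savez("t3.npz",**t)
p=np.array(get_state()["tcp_pos"]);print(p)
k,a=ISO["P"]; a=np.radians(a);x=np.array([np.cos(a),np.sin(a),0]);y=np.array([-x[1],x[0],0]);s=.866*x+[0,0,.5];n=-.5*x+[0,0,.866]
for nm,q in(("scene",c),("top",t)):
    W=cloud(q);d=W-k;h=d@n;u=d@s;v=d@y
    for h0 in np.arange(.012,.08,.006):
        m=(h>h0)&(h<h0+.006)&(abs(u+.05)<.022)&(abs(v)<.02)&(q["range_z"]>0)
        if m.sum()>2: print(nm,h0.round(3),m.sum(),"u",np.percentile(u[m],[5,50,95]).round(4),"v",np.percentile(v[m],[5,50,95]).round(4))
f=lambda a:cv2.resize(a,(400,400),interpolation=cv2.INTER_CUBIC)
cv2.imwrite("pics/g3.png",np.hstack([f(c["image"][190:290,230:330,::-1]),f(t["image"][135:235,325:425,::-1])]))
E
```

```text
[ 0.50777297 -0.22671384  0.15596355]
scene 0.024 5 u [-0.0481 -0.0461 -0.0411] v [-0.0049 -0.0023  0.0008]
scene 0.03 8 u [-0.0481 -0.0417 -0.0382] v [-0.0062 -0.0037  0.002 ]
scene 0.036 6 u [-0.0528 -0.0444 -0.0423] v [-0.0047 -0.0023  0.0014]
scene 0.042 6 u [-0.0461 -0.0418 -0.0391] v [-0.0063 -0.0028  0.0022]
scene 0.048 9 u [-0.0482 -0.042  -0.0369] v [-0.0064 -0.0041  0.0036]
scene 0.054 6 u [-0.047  -0.0443 -0.0434] v [-0.0048 -0.0015  0.003 ]
scene 0.06 7 u [-0.0463 -0.0448 -0.043 ] v [-0.0063 -0.0012  0.0039]
scene 0.066 8 u [-0.0463 -0.0408 -0.0364] v [-0.0131 -0.0041  0.0071]
scene 0.072 14 u [-0.0473 -0.0372 -0.0322] v [-0.0134 -0.0069  0.0054]
scene 0.078 19 u [-0.0446 -0.0369 -0.0342] v [-0.0154 -0.0045  0.0129]
```

View pics/g3.png

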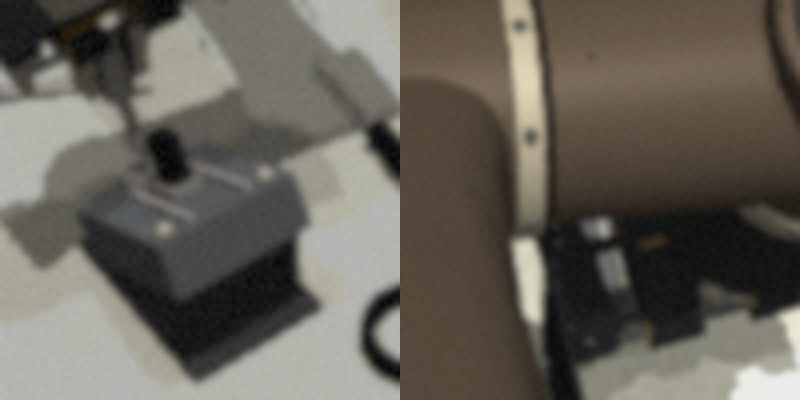

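The pin shank is visible in the scene crop at about (130,110), square over P and centred near u −0.049, with the tip about 21 mm above the face. The arm stands about 1.5 mm off its command, so I'll correct for that and start inserting.

Emit:
apply_moves(
  targets=[
    {"dp":[-0.0013,-0.0005,-0.001],"yaw":0},
    {"dp":[-0.0013,-0.0005,-0.001],"yaw":0},
    {"dp":[0.0007,-0.0003,-0.0045],"yaw":0},
    {"dp":[0.0027,0.0,-0.008],"yaw":0},
    {"dp":[0.0047,0.0002,-0.0115],"yaw":0},
    {"dp":[0.0067,0.0004,-0.015],"yaw":0},
    {"dp":[0.0067,0.0004,-0.015],"yaw":0},
  ],
)

```text
time_s: 11.95
tcp_pos: [0.5136, -0.2263, 0.1383]
eef_rot: [180.0, -0.1, -173.5]
contact_force: [-0.6, -0.2, -2.1]
gripper_width: 0.0242
gripper_force: 40.0
```

```bash
python3 - <<'E'
from h import *
from plant import cams,get_state
k,a=ISO["P"]; a=np.radians(a);x=np.array([np.cos(a),np.sin(a),0]);y=np.array([-x[1],x[0],0]);s=.866*x+[0,0,.5];n=-.5*x+[0,0,.866]
for i in range(6):
    g=get_state();d=g["tcp_pos"]-pt("P",-.05,.038);print(np.round(g["tcp_pos"],4),"s,v,n",np.round([d@s,d@y,d@n],4),g["contact_force"].round(1)); cams.capture("top")
E
```

```text
[ 0.5136 -0.2263  0.1383] s,v,n [-0.0018  0.0001  0.044 ] [-0.6 -0.2 -2.1]
[ 0.5136 -0.2263  0.1387] s,v,n [-0.0017  0.0001  0.0444] [-0.3 -0.2 -1.4]
[ 0.5135 -0.2263  0.139 ] s,v,n [-0.0016  0.0001  0.0446] [ 0.3  0.3 -1.6]
[ 0.5134 -0.2263  0.1391] s,v,n [-0.0016  0.0001  0.0448] [-0.  -0.5 -2.2]
[ 0.5135 -0.2264  0.1393] s,v,n [-0.0015  0.      0.045 ] [-0.1  0.3 -2.1]
[ 0.5135 -0.2264  0.1394] s,v,n [-0.0014  0.      0.045 ] [-0.3 -0.4 -1. ]
```

Emit:
apply_moves(
  targets=[
    {"dp":[0.0013,0.0003,0.0006],"yaw":0},
    {"dp":[0.0013,0.0003,0.0006],"yaw":0},
    {"dp":[0.0033,0.0005,-0.0028],"yaw":0},
    {"dp":[0.0053,0.0008,-0.0062],"yaw":0},
    {"dp":[0.0075,0.0011,-0.01],"yaw":0},
    {"dp":[0.0097,0.0014,-0.0138],"yaw":0},
    {"dp":[0.0119,0.0017,-0.0176],"yaw":0},
    {"dp":[0.0141,0.002,-0.0214],"yaw":0},
    {"dp":[0.0141,0.002,-0.0214],"yaw":0},
  ],
)

```text
time_s: 13.0
tcp_pos: [0.5276, -0.2242, 0.1168]
eef_rot: [180.0, -0.1, -173.5]
contact_force: [0.5, 0.1, -2.3]
gripper_width: 0.0243
gripper_force: 40.0
```

It is sliding in freely. Driving it home.

Emit:
apply_moves(
  targets=[
    {"dp":[0.002,0.0002,-0.0035],"yaw":0},
    {"dp":[0.004,0.0004,-0.007],"yaw":0},
    {"dp":[0.006,0.0006,-0.0104],"yaw":0},
    {"dp":[0.008,0.0009,-0.0139],"yaw":0},
    {"dp":[0.0095,0.001,-0.0165],"yaw":0},
    {"dp":[0.0109,0.0012,-0.0191],"yaw":0},
    {"dp":[0.0109,0.0012,-0.0191],"yaw":0},
    {"dp":[0.0109,0.0012,-0.0191],"yaw":0},
  ],
)

```text
time_s: 13.67
tcp_pos: [0.5375, -0.2233, 0.1007]
eef_rot: [-180.0, -0.1, -173.5]
contact_force: [-9.7, 3.7, 17.8]
gripper_width: 0.0244
gripper_force: 40.0
```

```bash
python3 - <<'E'
from h import *
from plant import cams,get_state
k,a=ISO["P"]; a=np.radians(a);x=np.array([np.cos(a),np.sin(a),0]);y=np.array([-x[1],x[0],0]);s=.866*x+[0,0,.5];n=-.5*x+[0,0,.866]
for i in range(3):
    g=get_state();d=g["tcp_pos"]-pt("P",-.05,.038);print(np.round(g["tcp_pos"],4),"s,v,n",np.round([d@s,d@y,d@n],4),g["contact_force"].round(1)); cams.capture("top")
E
```

```text
[ 0.5375 -0.2233  0.1007] s,v,n [ 0.0001  0.0004 -0.0006] [-9.7  3.7 17.8]
[ 0.5375 -0.2233  0.1007] s,v,n [ 0.0001  0.0004 -0.0006] [-10.9   3.5  18.9]
[ 0.5374 -0.2233  0.1006] s,v,n [ 0.0001  0.0004 -0.0006] [-9.4  3.5 18.1]
```

The head is seated with about 20 N along the axis, at 0 ±1 mm. Releasing, lifting and going to Q.

Emit:
apply_moves(
  targets=[
    {"dp":[-0.0005,0,0.001],"yaw":0},
    {"dp":[-0.0005,0,0.001],"yaw":0},
    {"dp":[-0.0005,0,0.001],"yaw":0},
    {"dp":[-0.0005,0,0.001],"yaw":0},
    {"dp":[-0.0005,0,0.001],"yaw":0},
    {"dp":[-0.0005,0,0.001],"yaw":0},
    {"dp":[-0.0005,0,0.001],"yaw":0},
    {"dp":[-0.0005,0,0.03],"yaw":0},
    {"dp":[-0.0005,0,0.065],"yaw":0},
    {"dp":[-0.0005,0,0.1],"yaw":0},
    {"dp":[-0.0005,0.015,0.13],"yaw":0},
    {"dp":[-0.003,0.045,0.14],"yaw":-2},
    {"dp":[-0.006,0.08,0.14],"yaw":-4},
    {"dp":[-0.008,0.115,0.14],"yaw":-6},
    {"dp":[-0.01,0.15,0.14],"yaw":-8},
    {"dp":[-0.012,0.185,0.14],"yaw":-10},
    {"dp":[-0.014,0.22,0.14],"yaw":-12},
    {"dp":[-0.016,0.255,0.14],"yaw":-13.2},
    {"dp":[-0.018,0.29,0.14],"yaw":-13.2},
    {"dp":[-0.02,0.325,0.14],"yaw":-13.2},
  ],
  grip=-1,
)

```text
time_s: 15.48
tcp_pos: [0.5181, 0.1036, 0.239]
eef_rot: [180.0, 0.0, 173.2]
contact_force: [-0.0, 0.3, 0.8]
gripper_width: 0.0875
gripper_force: 0.0
```

```bash
python3 - <<'E'
from h import *
from plant import cams,get_state
t=cams.capture("top"); W=cloud(t)
for K in "PQ":
    k,a=ISO[K]; a=np.radians(a);x=np.array([np.cos(a),np.sin(a),0]);y=np.array([-x[1],x[0],0]);s=.866*x+[0,0,.5];n=-.5*x+[0,0,.866]
    d=W-k;h=d@n;u=d@s;v=d@y
    for nm,m in (("head",abs(u+.05)<.02),("grip",abs(u-.02)<.045)):
        m=m&(h>(.05 if nm=="head" else .045))&(h<.075)&(abs(v)<.02)&(t["range_z"]>0)
        if m.sum()>3: print(K,nm,m.sum(),np.percentile(u[m],[2,50,98]).round(4),np.percentile(v[m],[2,50,98]).round(4),"h",np.median(h[m]).round(4))
print(get_state()["tcp_pos"])
f=lambda a:cv2.resize(a,(400,400),interpolation=cv2.INTER_CUBIC)
cv2.imwrite("pics/g4.png",np.hstack([f(t["image"][135:235,325:425,::-1]),f(t["image"][180:280,180:280,::-1])]))
E
```

```text
P head 76 [-0.0631 -0.0507 -0.0393] [-0.0099  0.0013  0.0125] h 0.0553
P grip 68 [-0.0106  0.0004  0.0117] [-0.0086  0.0015  0.01  ] h 0.0498
Q grip 73 [-0.0099  0.0005  0.0107] [-0.0096 -0.0009  0.0096] h 0.0497
[0.51858025 0.10798609 0.23899895]
```

View pics/g4.png

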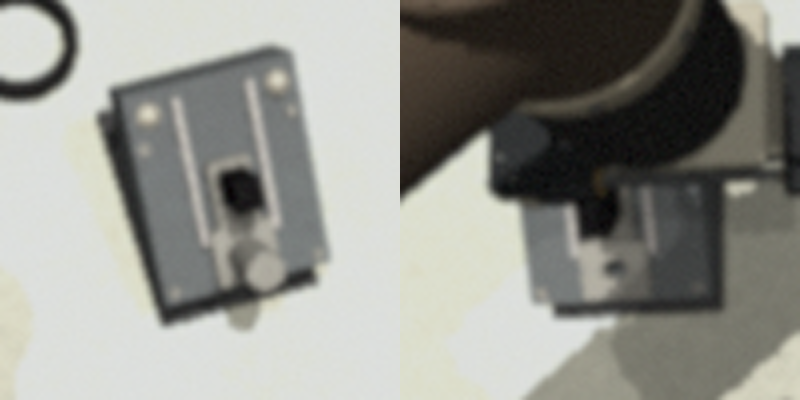

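The pin is home in P: the head top is 55 mm above the face, square and centred. Q is free and still off, so I grasp its grip.

Emit:
apply_moves(
  targets=[
    {"dp":[-0.002,0.035,0],"yaw":0},
    {"dp":[-0.0035,0.07,0],"yaw":0},
    {"dp":[-0.0045,0.0978,0],"yaw":0},
    {"dp":[-0.0045,0.0978,0],"yaw":0},
    {"dp":[-0.0045,0.0978,-0.03],"yaw":0},
    {"dp":[-0.0045,0.0978,-0.065],"yaw":0},
    {"dp":[-0.0045,0.0978,-0.095],"yaw":0},
    {"dp":[-0.0045,0.0978,-0.11],"yaw":0},
    {"dp":[-0.0045,0.0978,-0.1166],"yaw":0},
    {"dp":[-0.0045,0.0978,-0.1166],"yaw":0},
    {"dp":[-0.0045,0.0978,-0.1166],"yaw":0},
  ],
)

```text
time_s: 16.45
tcp_pos: [0.5145, 0.1997, 0.1229]
eef_rot: [180.0, 0.0, 173.3]
contact_force: [0.1, 1.2, 0.4]
gripper_width: 0.0873
gripper_force: 0.0
```

Emit:
apply_moves(
  targets=[
    {"dp":[0,0,0],"yaw":0},
    {"dp":[0,0,0],"yaw":0},
    {"dp":[0,0,0],"yaw":0},
    {"dp":[0,0,0],"yaw":0},
    {"dp":[0,0,0],"yaw":0},
    {"dp":[0,0,0],"yaw":0},
    {"dp":[0,0,0],"yaw":0},
    {"dp":[0,0,0],"yaw":0},
    {"dp":[0,0,0],"yaw":0},
    {"dp":[0,0,0],"yaw":0},
    {"dp":[0,0,0],"yaw":0},
    {"dp":[0,0,0],"yaw":0},
    {"dp":[0,0,0],"yaw":0},
    {"dp":[0,0,0],"yaw":0},
  ],
  grip=1,
  squeeze=25,
)

```text
time_s: 17.62
tcp_pos: [0.5141, 0.2001, 0.1223]
eef_rot: [180.0, 0.0, 173.3]
contact_force: [0.3, 3.1, -2.0]
gripper_width: 0.0197
gripper_force: 25.0
```

Pushing up the slope 51 mm, to the stop.

Emit:
apply_moves(
  targets=[
    {"dp":[0.0044,-0.0005,0.0026],"yaw":0},
    {"dp":[0.0088,-0.001,0.0051],"yaw":0},
    {"dp":[0.0132,-0.0016,0.0077],"yaw":0},
    {"dp":[0.0176,-0.0021,0.0102],"yaw":0},
    {"dp":[0.022,-0.0026,0.0128],"yaw":0},
    {"dp":[0.0264,-0.0031,0.0153],"yaw":0},
    {"dp":[0.0308,-0.0037,0.0179],"yaw":0},
    {"dp":[0.0352,-0.0042,0.0204],"yaw":0},
    {"dp":[0.0396,-0.0047,0.023],"yaw":0},
    {"dp":[0.0439,-0.0052,0.0255],"yaw":0},
    {"dp":[0.0439,-0.0052,0.0255],"yaw":0},
    {"dp":[0.0439,-0.0052,0.0255],"yaw":0},
  ],
)

```text
time_s: 18.62
tcp_pos: [0.5533, 0.1953, 0.1448]
eef_rot: [-180.0, -0.5, 173.2]
contact_force: [-13.9, 12.1, -6.5]
gripper_width: 0.0199
gripper_force: 25.0
```

The slide moved 45 mm and is against its upper stop. Releasing and backing off.

Emit:
apply_moves(
  targets=[
    {"dp":[-0.005,0.001,-0.002],"yaw":0},
    {"dp":[-0.005,0.001,-0.002],"yaw":0},
    {"dp":[-0.005,0.001,-0.002],"yaw":0},
    {"dp":[-0.005,0.001,-0.002],"yaw":0},
    {"dp":[-0.005,0.001,-0.002],"yaw":0},
    {"dp":[-0.005,0.001,-0.002],"yaw":0},
    {"dp":[-0.005,0.001,-0.002],"yaw":0},
    {"dp":[-0.005,0.001,0.025],"yaw":0},
    {"dp":[-0.005,0.001,0.055],"yaw":0},
    {"dp":[-0.01,-0.005,0.085],"yaw":0},
    {"dp":[-0.015,-0.03,0.1],"yaw":0},
    {"dp":[-0.02,-0.06,0.1],"yaw":0},
    {"dp":[-0.03,-0.09,0.1],"yaw":0},
    {"dp":[-0.04,-0.12,0.1],"yaw":0},
    {"dp":[-0.06,-0.145,0.1],"yaw":0},
    {"dp":[-0.08,-0.165,0.1],"yaw":0},
    {"dp":[-0.1,-0.18,0.1],"yaw":0},
    {"dp":[-0.12,-0.19,0.1],"yaw":0},
    {"dp":[-0.12,-0.19,0.1],"yaw":0},
    {"dp":[-0.12,-0.19,0.1],"yaw":0},
  ],
  grip=-1,
)

```text
time_s: 20.28
tcp_pos: [0.4375, 0.0039, 0.2485]
eef_rot: [179.9, 0.1, 173.2]
contact_force: [1.4, 0.2, 0.9]
gripper_width: 0.0876
gripper_force: 0.0
```

```bash
python3 - <<'E'
from h import *
from plant import cams,get_state
g=get_state();print(g["tcp_pos"],g["gripper_width"],g["contact_force"])
for cam in("top","scene"):
  t=cams.capture(cam); W=cloud(t)
  cv2.imwrite(f"pics/{cam}5.png",t["image"][...,::-1])
  for K in "PQ":
    k,a=ISO[K]; a=np.radians(a);x=np.array([np.cos(a),np.sin(a),0]);y=np.array([-x[1],x[0],0]);s=.866*x+[0,0,.5];n=-.5*x+[0,0,.866]
    d=W-k;h=d@n;u=d@s;v=d@y
    for nm,m in (("head",(abs(u+.05)<.02)&(h>.05)),("grip",(abs(u-.02)<.045)&(h>.045))):
        m=m&(h<.06)&(abs(v)<.02)&(t["range_z"]>0)
        if m.sum()>3: print(cam,K,nm,m.sum(),np.percentile(u[m],[2,50,98]).round(4),np.percentile(v[m],[2,50,98]).round(4),"h",np.median(h[m]).round(4))
E
```

```text
[0.43753457 0.00393748 0.24848634] 0.08755999307148024 [1.40379092 0.21810958 0.89709815]
top P head 75 [-0.0626 -0.051  -0.0386] [-0.0096  0.0012  0.0122] h 0.055
top P grip 67 [-0.011   0.0004  0.0111] [-0.0088  0.0011  0.0099] h 0.0496
scene P head 25 [-0.059  -0.0453 -0.0333] [-0.0133 -0.0021  0.0068] h 0.053
scene P grip 23 [-0.0064  0.009   0.015 ] [-0.0121 -0.0011  0.0084] h 0.0481
scene Q grip 14 [0.0369 0.0508 0.0602] [-0.0093 -0.0009  0.006 ] h 0.0476
```

View pics/scene5.png

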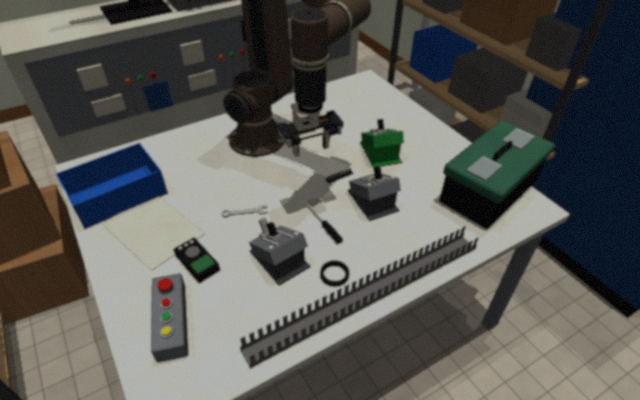

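The picture shows P locked at (270,240) px and Q up at (375,185), with the bystanders where they were. Q's grip reads about 45 mm once the scene camera's +4 mm bias is allowed for.

```bash
python3 -c "
from plant import r
print(r.close_job())"
```

```text
the job is handed in; nothing more can be done
None
```

The changeover is done and handed in: P is off with the pin fully home in it, Q is on, and the bystanders look undisturbed; the hand-in returned no verdict.

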